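Thread the square arbor through the ratchet wheel and swing the strap over

ROBOT

A 7-joint arm with a two-finger parallel gripper is mounted at the origin on the work surface. World frame = base frame: x ahead of the robot, y to its left, z up, the work surface at z = 0. Lengths are in m, angles in rad, forces in N, time in s.
With the tool pointing down it reaches from about 0.425 to 0.8 m from the base axis. Payload 8.3 kg.
Tool frame: the origin (TCP) lies on the front face of the gripper's body, between the roots of the fingers; the fingertips stand 73 mm ahead of it and the grasp point (between the pads) lies 54 mm ahead of it; z points along the fingers, y is the line along which they close (so a half turn about z gives the same grasp; the last joint's range is limited). The gripper opens to 85 mm and grips with 20 to 120 N. Pads are 22 mm wide; open, the fingers measure 114 mm over their backs; the gripper's body (76 mm by 85 mm) begins 54 mm behind the grasp point. The pads swing forward as they close: fully open they stand 13 mm farther back than shut.
Start: joints at [1.155, 0.383, 0.016, 1.37, -0.006, 1.388, -0.046], TCP at [0.216, -0.586, 0.304] pointing down, gripper open.
Joint ranges: [-2.95, 2.95], [-0.25, 2.06], [-1.52, 1.56], [0.18, 2.33], [-1.44, 4.58], [0.02, 2.06], [-3.01, 3.01]. Speed limits (rad/s): [2.39, 2.39, 3.01, 3.01, 3.14, 3.14, 3.14].

INTERFACE

Orientations are given as a 3x3 rotation matrix whose columns are the frame's x, y, z axes.
In Python, from station import status, viewer, ctrl gives the robot as it stands. The module is installed in compiled form; this text tells all that it offers.
- The arm moves only by the tool move_arm, never from a script. Its argument "motion" is a list of rows, each a list of 7 numbers: the shift along the tool's x, y, z in cm, then the turn, a rotation vector about the tool's x, y, z in rad, then the opening, from -1 (shut) to 1 (fully open), so that 0 is half open. A call has 1 to 20 rows; each row shifts and turns the commanded pose from where the row before left it, along the tool's axes as they then stand; what a row does not reach is not made up. A row lasts 1/8 s, in which the tool goes at most 62.5 mm and 10.7 degrees, less where a joint would pass 70% of its speed; a pose out of reach is approached as far as the arm can. A call with a gripper value outside its range is refused whole. The fingers move at their own pace and stop on an object; "newtons" is the grip in N (left out, the last holds). Time passes only in rows, so rows that do not move let the fingers close. It gives the time, the measured TCP pose, the force, the opening and the grip force at its end, in the units of the state.
- status.get_state(): the state, without advancing time (a new reading comes with each control period).
- viewer.camera(name): name is "side" or "top"; returns the picture (384x512x3 uint8, red, green, blue); there is no depth.
- viewer.calibration(name): a dict with "K" (3x3 intrinsics, pixels), "rvec" (rotation vector, rad) and "tvec" (3), from world to camera coordinates, as OpenCV has them. Camera axes: x right, y down, z forward; pixel columns grow to the right and rows downward; lengths in m; the calibration is good to about 2 mm. A picture is of the moment at which its call begins. calibration takes no time and is no camera call.
- ctrl.close_job(): hands the job in; it is judged then, once.
Trained networks look in the newest picture that a camera, given by its name, has taken for a name from the list of things; names that differ only in an ending like _2 or _b are one class to them, and where a whole thing is asked for, a point or a joint stands for the part that bears it (a point fixed in the world has none). Each returns a list of dicts, best first, with "confidence" (0 to 1); they miss things now and then, are a little off and sometimes report something else, mostly with a low value. They report only what shows in the picture. A call takes as long as a camera call. They do not tell look-alikes from the thing itself.
- viewer.find_in(camera, thing): "at" ([x, y, z] in m, in the coordinates of the camera as it stood for that picture, good to about 4 mm: the middle of the surface that is visible of it).
The state is a dict: "t": time; "q": joint angles; "qvel": joint speeds; "joint_torque": joint torques, N m; "ee_pos": TCP position; "orientation": TCP orientation; "ft_force": force on the tool from outside, world axes, zero at the start; "torque": the same for the moment, N m; "finger_gap": opening from 0.0 (shut) to 1.0 (fully open); "gripper_force": force on a finger pad.
Only numpy, scipy, OpenCV 4.12 (cv2) and the standard library are available. Lean on these libraries where they do the work, as an engineer would, in place of code of your own. Each camera call takes 0.05 s, during which the arm holds its last target. There are 200 camera calls.

TASK

Take the square arbor out of the wooden rack, turn it until its square matches the square hole of the brass wheel on the assembly stand, and lower it gently through the hub until its collar sits flat on the hub. Only then swing the stand's retaining strap fully across, over the arbor's head, and let go. Leave the round arbor and the other things on the bench undisturbed.

Things in the scene. Friction and masses are not known exactly. Their poses are not given: they have to be found in the camera images.
- arbor: Square steel arbor, 0.4 kg: a 20 mm square bar through a round collar (40 mm wide, 6 mm thick). Origin: centre of the collar's underside; z towards the head, x and y normal to the flats of head and shank. Shank reaches 70 mm below the origin, its last 3 mm 16 mm square. Head from 6 to 51 mm above the origin; grip by opposite flats. Starts upright in a rack hole, any yaw.
- round_arbor: Bystander of the same size and steel as the arbor but with a round 20 mm diameter bar instead of a square one (same collar, shank and head lengths, same origin). It hangs in the other hole of the rack; leave it there.
- rack: Fixed wooden block 75 x 180 x 80 mm (x, y, z), origin at the centre of its underside; two vertical round through holes, 31 mm wide, at y = -50 and +50 mm. The arbors hang in them, collars resting on the top face, either in either hole. Rack and stand may swap sides.
- stand: Fixed stand, origin on the bench under the wheel's axis, z up. Aluminium base 150 x 175 x 12 mm; on pillars a level spoked brass ratchet wheel, 124 mm wide (68 to 80 mm up), with a 50 mm square hub block (66 to 90 mm up) and in it a vertical 22 mm square through hole, sides parallel to the stand's x and y. A 16 mm post at y = +75 mm carries the strap.
- hub_mouth (a point): Centre of the square hole's slightly chamfered mouth on the hub's top face, 90 mm above the stand's origin; axes as the stand's. A seated arbor has its origin here; below the hub there is free room for its shank.
- strap (a joint): Angle of the strap about its vertical pivot, rad. 0: fully across at its stop, pointing to the stand's -y over the hole; grows anticlockwise from above, opening to the stand's +x; stop at 2.1. Starts at 1.35 to 1.8, stays where left, needs about 1 N at the knob. Steel bar 22 x 8 mm, 115 mm long, underside 146 mm up, 5 mm above a seated arbor's head.
- strap_knob (a point): Middle of the upright round knob on the strap's upper side near its free end: 18 mm diameter, 30 mm tall (154 to 184 mm above the bench; this point at 169 mm), 110 mm from the pivot axis.
- strap_pivot (a point): Point on the strap's vertical pivot axis at the level of the strap's upper face, 154 mm above the bench.
- drum: Bystander: brass spring drum, 64 mm diameter, 36 mm tall, origin at the centre of its underside.
- loupe: Bystander: black eye loupe, a cone 42 mm diameter at the foot and 40 mm tall, origin at the centre of its underside.
- driver: Bystander: screwdriver 170 mm long with a wooden handle, lying on the bench, about along its x axis.
There are look-alikes about, which are no part of the job. Several things have the shape of the rack; the one meant has the colours described above.

How it is judged:
By the outcome, as a careful person would: the job done as asked, in the order asked, and still so for the second after the job is handed in, with the robot touching nothing.
It also fails if it takes over 61 s, if anything falls off the work surface, if the arm or the gripper's body presses on something with over 40 N, if the wrist force passes 120 N, or if a joint passes its speed limit or range.

## Working session

There is one attempt and no reset: what is moved stays moved. The work goes in short steps, Python scripts to look and compute and a tool call to move; the robot and the scene stay as the last step left them, time stands still between calls to the robot, and variables do not carry over. Pictures are saved under pics/ and viewed, at most 10 in all, crops included, and the job is handed in when it is done.

Besides the shell and the picture viewer there is one more tool, called after "Emit:" by a JSON object that holds its "method" and its "body", one argument or row to a line. move_arm: Moves the arm, as the interface text tells. Its arguments: {"type":"object","properties":{"motion":{"type":"array","items":{"type":"array","items":{"type":"number"}}},"newtons":{"type":"number"}},"required":["motion"]}

```bash
mkdir -p pics
cat > h.py <<'E'
import numpy as np,cv2
from station import status,viewer,ctrl
def cal(c):
    d=viewer.calibration(c);R=cv2.Rodrigues(np.array(d["rvec"],float))[0];return np.array(d["K"]),R,np.array(d["tvec"],float).ravel()
def pix(c,P):
    K,R,t=cal(c);p=(K@(R@np.atleast_2d(P).T+t[:,None]));return (p[:2]/p[2]).T
def onz(c,uv,z):
    K,R,t=cal(c);d=R.T@np.linalg.inv(K)@np.array([uv[0],uv[1],1.]);o=-R.T@t;return o+d*(z-o[2])/d[2]
def find(c,n):
    K,R,t=cal(c);return [(round(r["confidence"],2),(R.T@(np.array(r["at"])-t)).round(4)) for r in viewer.find_in(c,n)]
def snap(c,f=None):
    im=viewer.camera(c)
    if f: cv2.imwrite("pics/"+f,im[:,:,::-1])
    return im
E
python3 - <<'E'
from h import *
a=snap("side");b=snap("top")
cv2.imwrite("pics/raw_side.png",a[:,:,::-1]);cv2.imwrite("pics/raw_top.png",b[:,:,::-1])
m=cv2.resize(np.vstack([a,b]),None,fx=.78,fy=.78)
cv2.imwrite("pics/top0.png",cv2.resize(b,(800,600),interpolation=cv2.INTER_CUBIC)[:,:,::-1])
cv2.imwrite("pics/side0.png",cv2.resize(a,(800,600),interpolation=cv2.INTER_CUBIC)[:,:,::-1])
for n in ["arbor","round_arbor","rack","stand","hub_mouth","strap","strap_knob","strap_pivot","drum","loupe","driver"]:
    for c in ["top","side"]:
        for conf,p in find(c,n): print(n,c,conf,p,pix(c,p).round()[0])
print(status.get_state())
for c in["top","side"]:
    K,R,t=cal(c);print(c,-R.T@t,K[0,0])
E
```

```text
arbor top 0.62 [0.4638 0.2229 0.0933] [172. 204.]
arbor side 0.57 [0.4677 0.2387 0.1049] [264. 283.]
round_arbor top 0.75 [0.4683 0.1266 0.0872] [210. 204.]
round_arbor side 0.93 [0.4723 0.1376 0.092 ] [265. 245.]
rack top 0.95 [0.4573 0.1762 0.0782] [191. 208.]
rack top 0.83 [0.6362 0.2437 0.0815] [171. 141.]
rack top 0.58 [0.2695 0.2126 0.0828] [171. 282.]
rack side 0.8 [0.642  0.2883 0.0792] [155. 310.]
rack side 0.59 [0.2756 0.254  0.0767] [381. 310.]
rack side 0.5 [0.4643 0.24   0.1076] [266. 283.]
stand top 0.71 [ 0.4829 -0.1501  0.01  ] [315. 208.]
stand top 0.58 [ 0.5525 -0.12    0.1534] [310. 169.]
stand side 0.59 [ 0.4852 -0.1251  0.0122] [266. 189.]
stand side 0.24 [0.4328 0.0034 0.0229] [287. 224.]
hub_mouth top 0.74 [ 0.5516 -0.1163  0.1559] [308. 170.]
hub_mouth top 0.6 [ 0.4828 -0.1469  0.0145] [314. 207.]
hub_mouth side 0.6 [ 0.4883 -0.1305  0.0168] [264. 186.]
strap top 0.88 [ 0.5529 -0.1208  0.1491] [310. 170.]
strap side 0.65 [ 0.5534 -0.1173  0.15  ] [236. 139.]
strap_knob top 0.63 [ 0.5492 -0.1201  0.1556] [310. 171.]
strap_knob side 0.78 [ 0.5529 -0.1159  0.1523
[... 808 characters left out ...]
, 'joint_torque': array([ 2.15031669e-04, -6.27352881e+01,  8.43216442e-01, -3.72080648e+01,
        1.65196240e-02,  2.93881269e-03, -4.16815681e-05]), 'ee_pos': array([ 0.21599129, -0.58646382,  0.30386956]), 'orientation': array([[ 9.38385993e-01,  3.45588959e-01,  7.43501948e-06],
       [ 3.45588956e-01, -9.38385987e-01,  1.10005666e-04],
       [ 4.49936615e-05, -1.00658315e-04, -9.99999994e-01]]), 'ft_force': array([ 0.4447801 , -0.86226166,  1.11459703]), 'torque': array([-0.03193385,  0.00601168,  0.03945065]), 'gripper_force': 0.0, 'finger_gap': 1.0022408556872509}
top [ 0.28576357 -0.01082552  1.15029473] 420.33201281832373
side [0.45255406 0.75756652 0.72111983] 481.0756463246682
```

View pics/top0.png

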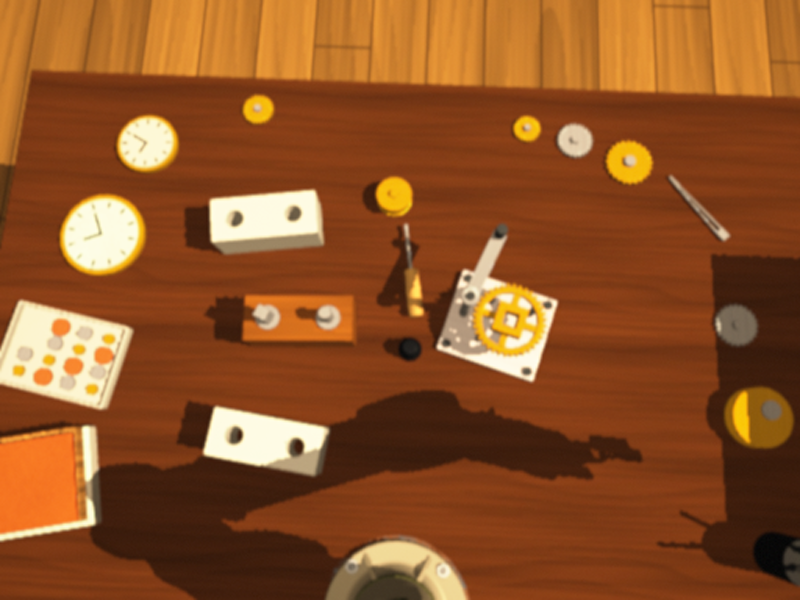

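View pics/side0.png

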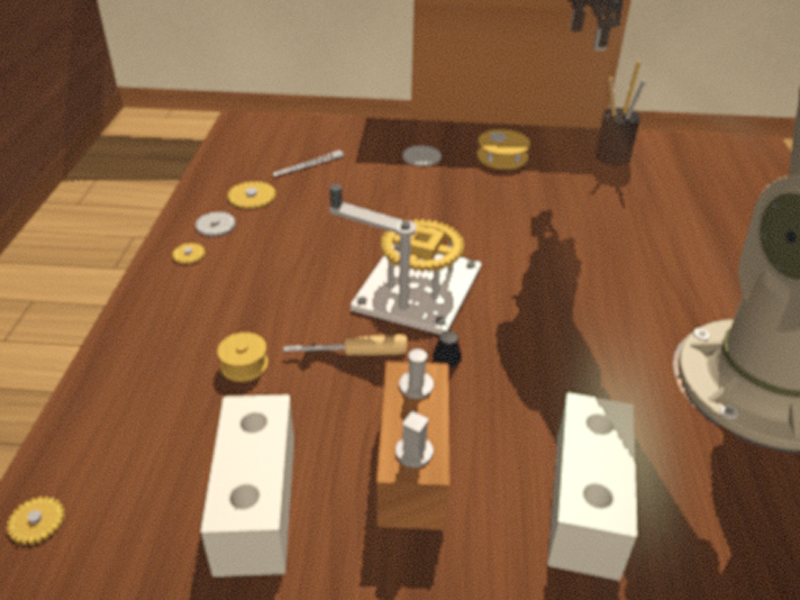

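Top picture (800x600): the wooden rack is at (298,318). The two white racks at (265,222) and (265,440) are look-alikes. It holds two arbors: at (265,316), square in the side picture at (414,440), and at (328,317), round in the side picture at (417,370). The stand is at (500,325), its pivot at (470,296) and knob at (501,231). I choose the square one at y≈0.23 and check it in one close crop.

Run:
```python
from h import *
A=np.mean([snap("side").astype(float) for _ in range(3)],0);B=np.mean([snap("top").astype(float) for _ in range(3)],0)
A=A.astype(np.uint8);B=B.astype(np.uint8);np.save("A.npy",A);np.save("B.npy",B)
def crop(im,x,y,w,h,s): return cv2.resize(im[y:y+h,x:x+w],None,fx=s,fy=s,interpolation=cv2.INTER_CUBIC)
# 400x300 tiles: top rack, side rack; top stand, side stand
t=[crop(B,150,180,80,60,5),crop(A,225,215,80,60,5),crop(B,275,160,88,66,400/88),crop(A,220,130,100,75,4)]
t=[cv2.resize(x,(400,300)) for x in t]
cv2.imwrite("pics/crop1.png",np.vstack([np.hstack(t[:2]),np.hstack(t[2:])])[:,:,::-1])
cv2.imwrite("pics/crop2.png",crop(B,275,135,94,79,7)[:,:,::-1])
```

```text
(no output)
```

View pics/crop1.png

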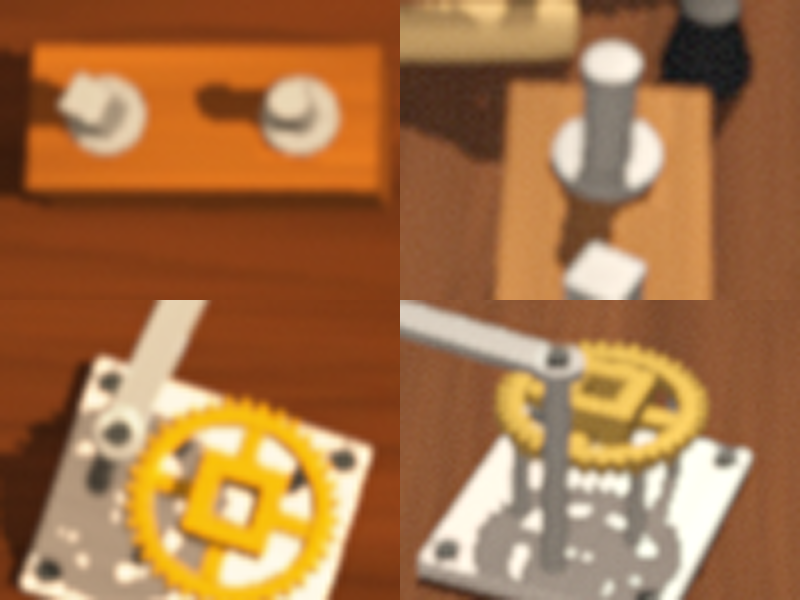

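```bash
cat > meas.py <<'E'
from h import *
from scipy.optimize import minimize,least_squares
A=np.load("A.npy");B=np.load("B.npy")
im={"side":A,"top":B}
rot=lambda a:np.array([[np.cos(a),-np.sin(a)],[np.sin(a),np.cos(a)]])
# wheel hull fit
th=np.linspace(0,2*np.pi,80,endpoint=False)
def hull(c,xy):
    P=np.vstack([np.c_[xy[0]+.062*np.cos(th),xy[1]+.062*np.sin(th),0*th+z] for z in(.068,.080)])
    return cv2.convexHull(pix(c,P).astype(np.float32))[:,0]
def rad(h,c0):  # support in 72 dirs
    d=np.c_[np.cos(th),np.sin(th)];return (d@(h-c0).T).max(1)
for c in im:
    hsv=cv2.cvtColor(cv2.resize(im[c],None,fx=4,fy=4,interpolation=cv2.INTER_CUBIC),cv2.COLOR_RGB2HSV)
    m=((hsv[...,0]>16)&(hsv[...,0]<32)&(hsv[...,1]>120)&(hsv[...,2]>100)).astype(np.uint8)
    c0=pix(c,[.505,-.145,.08])[0];mm=np.zeros_like(m);q=(c0*4).astype(int);mm[q[1]-190:q[1]+190,q[0]-190:q[0]+190]=1
    n,l,s,_=cv2.connectedComponentsWithStats(m*mm);k=1+np.argmax(s[1:,4])
    pts=np.argwhere(l==k)[:,::-1];h=((cv2.convexHull(pts.astype(np.float32))[:,0])+.5)/4-.5
    r=least_squares(lambda p:rad(hull(c,p[:2]),c0)-rad(h,c0),[.5,-.145],loss="soft_l1")
    print("wheel",c,r.x.round(4),"rms px",np.sqrt(np.mean(r.fun**2)).round(2))
E
python3 meas.py
python3 - <<'E'
import numpy as np,cv2
A=np.load("A.npy");B=np.load("B.npy")
def crop(im,x,y,w,h,s): return cv2.resize(im[y:y+h,x:x+w],None,fx=s,fy=s,interpolation=cv2.INTER_CUBIC)
t=[crop(B,155,190,40,30,10),crop(A,246,260,40,40,7.5),crop(B,300,182,48,36,400/48),crop(A,240,138,60,45,400/60)]
t=[cv2.resize(x,(400,300)) if i!=1 else cv2.copyMakeBorder(x,0,0,0,100,0) for i,x in enumerate(t)]
cv2.imwrite("pics/crop3.png",np.vstack([np.hstack(t[:2]),np.hstack(t[2:])])[:,:,::-1])
E
```

```text
wheel side [ 0.4749 -0.1714] rms px 6.62
wheel top [ 0.4823 -0.1698] rms px 0.77
```

View pics/crop3.png

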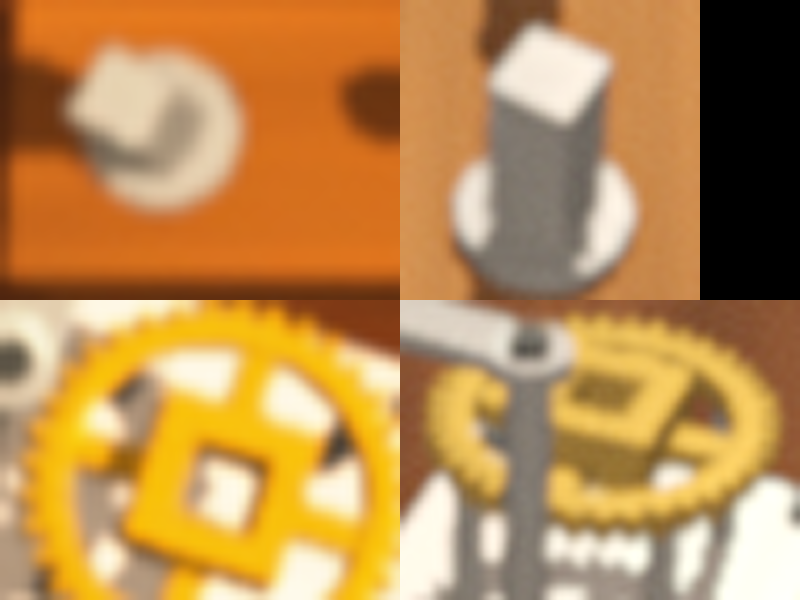

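```bash
cat > fit.py <<'E'
from h import *
from scipy.optimize import least_squares
def raw(uv,s,off,org=(0,0)): return (np.array(uv,float)-org+.5)/s-.5+off
def R2(a): return np.array([[np.cos(a),-np.sin(a)],[np.sin(a),np.cos(a)]])
def W(p,L): L=np.array(L,float);return np.c_[L[:,:2]@R2(p[2]).T+p[:2],L[:,2]]
def fit(obs,x0):
    f=lambda p:np.concatenate([(pix(c,W(p,L))-uv).ravel() for c,L,uv in obs])
    r=least_squares(f,x0,loss="soft_l1");return r.x,r.fun
# arbor head top, in order around; 4 yaw equivalents
h=.01;z=.131
sq=[[h,h,z],[h,-h,z],[-h,-h,z],[-h,h,z]]
us=raw([(537,22),(614,66),(570,124),(490,82)],7.5,(246,260),(400,0))
ut=raw([(112,42),(185,78),(155,150),(66,108)],10,(155,190))
for name,obs in (("side",[("side",us)]),("top",[("top",ut)]),("both",[("side",us),("top",ut)])):
    print(name)
    for c,u in obs: print(c,np.array([onz(c,x,z) for x in u]).round(4).tolist())
    def best(c,u):
        w=np.array([onz(c,x,z)[:2] for x in u]);e=np.roll(w,-1,0)-w
        a=np.arctan2(e[:,1],e[:,0]);return w.mean(0).round(4),np.degrees(np.angle(np.mean(np.exp(4j*a)))/4),np.linalg.norm(e,axis=1).round(4)
    for c,u in obs: print(c,*best(c,u))
cc=raw((165,130),10,(155,190));print("collar",onz("top",cc,.086))
# stand
print("hub outer top",end=" ");u=raw([(172,388),(322,438),(272,584),(125,534)],400/48,(300,182),(0,300))
print(*best("top",u)) if 0 else None
def q(c,u,z):
    w=np.array([onz(c,x,z)[:2] for x in u]);e=np.roll(w,-1,0)-w;a=np.arctan2(e[:,1],e[:,0])
    return w.mean(0).round(4),np.degrees(np.angle(np.mean(np.exp(4j*a)))/4).round(2),np.linalg.norm(e,axis=1).round(4)
print(*q("top",u,.09))
u=raw([(205,440),(272,462),(250,530),(185,510)],400/48,(300,182),(0,300));print("hole",*q("top",u,.09))
bt=raw([(100,355),(373,445),(20,585)],400/88,(275,160),(0,300))
print("base top",[onz("top",x,.012).round(4) for x in bt])
bs=raw([(752,455),(418,558)],4,(220,130),(400,300));print("base side",[onz("side",x,.012).round(4) for x in bs])
print("pivot top",onz("top",raw((118,432),400/88,(275,160),(0,300)),.156),"side",onz("side",raw((558,358),4,(220,130),(400,300)),.156))
u=raw([(700,372),(640,458),(555,437)],400/60,(240,138),(400,300));print("hub side",[onz("side",x,.09).round(4) for x in u])
print("knob top",onz("top",raw((501,230),800/512,(0,0)),.184),"side",onz("side",raw((336,187),800/512,(0,0)),.184))
E
python3 fit.py
```

```text
side
side [[0.4707, 0.2168, 0.131], [0.4533, 0.2281, 0.131], [0.4619, 0.2453, 0.131], [0.4797, 0.2351, 0.131]]
side [0.4664 0.2314] -28.800076584867263 [0.0208 0.0193 0.0206 0.0204]
top
top [[0.4822, 0.233, 0.131], [0.4738, 0.2141, 0.131], [0.4555, 0.22, 0.131], [0.4651, 0.2429, 0.131]]
top [0.4692 0.2275] -23.628159151717256 [0.0206 0.0192 0.0248 0.0197]
both
side [[0.4707, 0.2168, 0.131], [0.4533, 0.2281, 0.131], [0.4619, 0.2453, 0.131], [0.4797, 0.2351, 0.131]]
top [[0.4822, 0.233, 0.131], [0.4738, 0.2141, 0.131], [0.4555, 0.22, 0.131], [0.4651, 0.2429, 0.131]]
side [0.4664 0.2314] -28.800076584867263 [0.0208 0.0193 0.0206 0.0204]
top [0.4692 0.2275] -23.628159151717256 [0.0206 0.0192 0.0248 0.0197]
collar [0.46835214 0.22807247 0.086     ]
hub outer top [ 0.4804 -0.1703] -17.12 [0.0483 0.0484 0.047  0.0483]
hole [ 0.4805 -0.1719] -15.93 [0.0215 0.0225 0.0207 0.0229]
base top [array([ 0.5825, -0.0986,  0.012 ]), array([ 0.5327, -0.2656,  0.012 ]), array([ 0.4384, -0.0539,  0.012 ])]
base side [array([ 0.3857, -0.216 ,  0.012 ]), array([ 0.5795, -0.096 ,  0.012 ])]
pivot top [ 0.50303738 -0.09798157  0.156     ] side [ 0.50114417 -0.09513016  0.156     ]
hub side [array([ 0.4463, -0.1828,  0.09  ]), array([ 0.465 , -0.1289,  0.09  ]), array([ 0.4944, -0.1383,  0.09  ])]
knob top [ 0.6010695  -0.14113152  0.184     ] side [ 0.60083466 -0.13909981  0.184     ]
```

The crop shows a square head (side tile, about (550,75)) on the collar, so the choice holds.

- Arbor: about (0.468, 0.2295), yaw ≈ -27.5°. Edges measure about 20 mm, as they should.
- Hub: about (0.480, -0.169), yaw ≈ -16.5°. Base edge measures 174 mm.
- Pivot: about (0.502, -0.0965).
- Knob: about (0.601, -0.140), radius 108 mm, as it should.

Moving now.

Emit:
{"method": "move_arm", "body": {
  "motion": [
    [3.5, -2.3, 0, 0, 0, 0, 1],
    [3.5, -2.3, 0, 0, 0, 0, 1],
    [3.5, -2.3, 0, 0, 0, 0, 1],
    [3.5, -2.3, 0, 0, 0, 0, 1],
    [3.5, -2.3, 0, 0, 0, 0, 1],
    [3.5, -2.3, 0, 0, 0, 0, 1],
    [3.5, -2.3, 0, 0, 0, 0, 1],
    [3.5, -2.3, 0, 0, 0, 0, 1],
    [3.5, -2.3, 0, 0, 0, 0, 1],
    [3.5, -2.3, 0, 0, 0, 0, 1],
    [1.7, -4.5, 0, 0, 0, 0, 1],
    [1.7, -4.5, 0, 0, 0, 0, 1],
    [1.7, -4.5, 0, 0, 0, 0, 1],
    [1.7, -4.5, 0, 0, 0, 0, 1],
    [1.7, -4.5, 0, 0, 0, 0, 1],
    [1.7, -4.5, 0, 0, 0, 0, 1],
    [1.7, -4.5, 0, 0, 0, 0, 1],
    [1.7, -4.5, 0, 0, 0, 0, 1],
    [1.7, -4.5, 0, 0, 0, 0, 1],
    [1.7, -4.5, 0, 0, 0, 0, 1]
  ],
  "newtons": 40
}}

```text
t: 4.0
ee_pos: [0.4689, 0.2327, 0.3042]
orientation: [[0.939, 0.345, 0.001], [0.345, -0.939, 0.0], [0.001, 0.0, -1.0]]
ft_force: [0.2, 0.7, 0.4]
finger_gap: 0.996
gripper_force: 0.0
```

Emit:
{"method": "move_arm", "body": {
  "motion": [
    [0, 0, 0, 0, 0, -0.148, 1],
    [0, 0, 0, 0, 0, -0.148, 1],
    [0, 0, 0, 0, 0, -0.148, 1],
    [0, 0, 0, 0, 0, -0.147, 1],
    [0, 0, 0, 0, 0, -0.147, 1],
    [0, 0, 0, 0, 0, 0, 1]
  ]
}}

```text
t: 4.75
ee_pos: [0.469, 0.2312, 0.304]
orientation: [[0.463, 0.886, 0.0], [0.886, -0.463, 0.0], [0.0, 0.0, -1.0]]
ft_force: [-0.2, -0.5, -0.5]
finger_gap: 1.001
gripper_force: 0.0
```

Emit:
{"method": "move_arm", "body": {
  "motion": [
    [-0.2, 0, 4, 0, 0, 0, 1],
    [0, 0, 4, 0, 0, 0, 1],
    [0, 0, 3, 0, 0, 0, 1],
    [0, 0, 2, 0, 0, 0, 1],
    [0, 0, 1, 0, 0, 0, 1],
    [0, 0, 0, 0, 0, 0, 1],
    [0, 0, 0, 0, 0, 0, -1],
    [0, 0, 0, 0, 0, 0, -1],
    [0, 0, 0, 0, 0, 0, -1],
    [0, 0, 0, 0, 0, 0, -1],
    [0, 0, 0, 0, 0, 0, -1],
    [0, 0, 0, 0, 0, 0, -1],
    [0, 0, 0, 0, 0, 0, -1],
    [0, 0, 0, 0, 0, 0, -1]
  ],
  "newtons": 40
}}

```text
t: 6.5
ee_pos: [0.4682, 0.2297, 0.1643]
orientation: [[0.462, 0.887, 0.001], [0.887, -0.462, 0.0], [0.0, 0.0, -1.0]]
ft_force: [-1.0, -1.0, 5.6]
finger_gap: 0.231
gripper_force: 43.5
```

Emit:
{"method": "move_arm", "body": {
  "motion": [
    [0, 0, -1, 0, 0, 0, -1],
    [0, 0, -2, 0, 0, 0, -1],
    [0, 0, -3, 0, 0, 0, -1],
    [0, 0, -4, 0, 0, 0, -1],
    [0, 0, -4, 0, 0, 0, -1],
    [0, 0, -3, 0, 0, 0, -1],
    [0, 0, 0, 0, 0, 0, -1],
    [0, 0, 0, 0, 0, 0, -1]
  ],
  "newtons": 60
}}

```text
t: 7.5
ee_pos: [0.4676, 0.2291, 0.3324]
orientation: [[0.462, 0.887, -0.002], [0.887, -0.462, -0.001], [-0.002, -0.001, -1.0]]
ft_force: [0.4, -0.7, -4.6]
finger_gap: 0.228
gripper_force: 59.1
```

Emit:
{"method": "move_arm", "body": {
  "motion": [
    [-2.5, 1.4, 0, 0, 0, 0, -1],
    [-3.5, 2, 0, 0, 0, 0, -1],
    [-3.5, 2, 0, 0, 0, 0, -1],
    [-3.5, 2, 0, 0, 0, 0, -1],
    [-3.5, 2, 0, 0, 0, 0, -1],
    [-3.5, 2, 0, 0, 0, 0, -1],
    [-3.5, 2, 0, 0, 0, 0, -1],
    [-3.5, 2, 0, 0, 0, 0, -1],
    [-3.5, 2, 0, 0, 0, 0, -1],
    [-2.5, 1.4, 0, 0, 0, 0, -1],
    [-1.2, 0.7, 0, 0, 0, 0, -1],
    [0, 0, 0, 0, 0, -0.097, -1],
    [0, 0, 0, 0, 0, -0.097, -1],
    [0, 0, 0, 0, 0, 0, -1],
    [0, 0, 0, 0, 0, 0, -1]
  ]
}}

```text
t: 9.38
ee_pos: [0.483, -0.1633, 0.3334]
orientation: [[0.283, 0.959, -0.001], [0.959, -0.283, 0.001], [0.0, -0.001, -1.0]]
ft_force: [0.3, -0.1, -4.0]
finger_gap: 0.223
gripper_force: 59.1
```

Run:
```python
from h import *
a=snap("side","raw2s.png");b=snap("top","raw2t.png")
def crop(im,x,y,w,h,s): return cv2.resize(im[y:y+h,x:x+w],None,fx=s,fy=s,interpolation=cv2.INTER_CUBIC)
c=pix("side",[.48,-.169,.13])[0].astype(int)
cv2.imwrite("pics/crop4.png",crop(a,c[0]-50,c[1]-70,120,125,4.8)[:,:,::-1])
print(c,status.get_state()["ee_pos"])
```

```text
[270 136] [ 0.4830628  -0.16351652  0.33369297]
```

View pics/crop4.png

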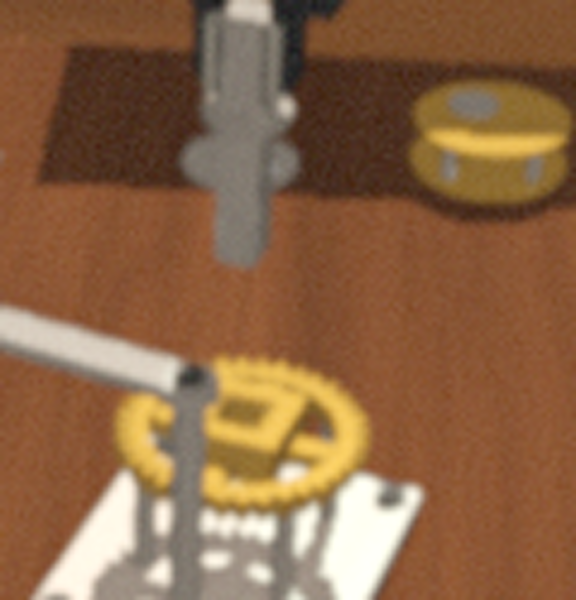

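Emit:
{"method": "move_arm", "body": {
  "motion": [
    [-0.6, -0.1, 2, 0, 0, 0, -1],
    [0, 0, 3, 0, 0, 0, -1],
    [0, 0, 2.1, 0, 0, 0, -1],
    [0, 0, 1, 0, 0, 0, -1],
    [0, 0, 0, 0, 0, 0, -1],
    [0, 0, 0, 0, 0, 0, -1]
  ]
}}

```text
t: 10.22
ee_pos: [0.481, -0.1694, 0.2539]
orientation: [[0.282, 0.959, 0.002], [0.959, -0.282, -0.0], [-0.0, 0.002, -1.0]]
ft_force: [0.9, 0.7, -3.8]
finger_gap: 0.226
gripper_force: 59.0
```

Run:
```python
from h import *
a=np.mean([snap("side").astype(float) for _ in range(4)],0).astype(np.uint8);np.save("A2.npy",a)
e=status.get_state()["ee_pos"];print(e)
A=np.load("A.npy")
x0,y0,w,h,s=240,105,60,90,6.6
f=lambda im:cv2.resize(im[y0:y0+h,x0:x0+w],None,fx=s,fy=s,interpolation=cv2.INTER_CUBIC)
v=np.hstack([f(a),f(A)]);cv2.imwrite("pics/crop5.png",v[:,:,::-1])
a=np.radians(-16.5);R=np.array([[np.cos(a),-np.sin(a)],[np.sin(a),np.cos(a)]])
sh=lambda L:np.round((pix("side",L)-[x0,y0]+.5)*s-.5).tolist()
S=np.array([[1,1],[1,-1],[-1,-1],[-1,1]])
z=e[2]-.1543
print("shank16 bottom",sh(np.c_[(S*.008)@R.T+e[:2],[z]*4]))
print("shank20 +3",sh(np.c_[(S*.010)@R.T+e[:2],[z+.003]*4]))
print("collar under",sh(np.c_[(S*.020)@R.T+e[:2],[z+.07]*4]))
for n,d,zz in(("hub",.025,.09),("hole",.011,.09)): print(n,sh(np.c_[(S*d)@R.T+[.480,-.169],[zz]*4]))
```

```text
[ 0.48075669 -0.16939094  0.25362198]
shank16 bottom [[169.0, 290.0], [185.0, 266.0], [228.0, 276.0], [213.0, 300.0]]
shank20 +3 [[162.0, 284.0], [182.0, 255.0], [235.0, 267.0], [217.0, 297.0]]
collar under [[129.0, 126.0], [170.0, 70.0], [281.0, 92.0], [243.0, 150.0]]
hub [[108.0, 328.0], [158.0, 254.0], [290.0, 284.0], [244.0, 359.0]]
hole [[160.0, 315.0], [181.0, 283.0], [240.0, 296.0], [219.0, 329.0]]
```

View pics/crop5.png

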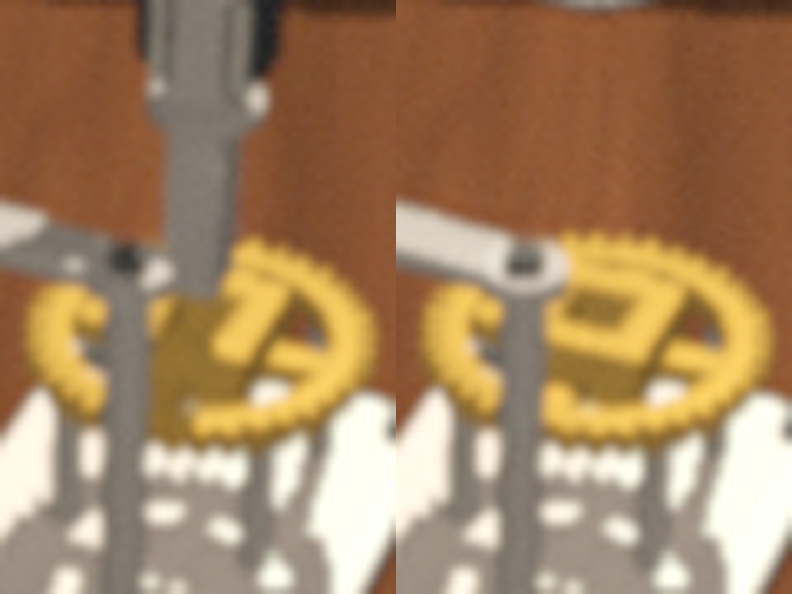

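Arbor hangs plumb. In the side view, hole centre is about (203,308) and the tip about (199,290), so the hole lies about 1 mm further towards -x. Correcting that and lowering gently.

Emit:
{"method": "move_arm", "body": {
  "motion": [
    [0, -0.1, 0.6, 0, 0, 0, -1],
    [0, 0, 0.2, 0, 0, 0, -1],
    [0, 0, 0.1, 0, 0, 0, -1],
    [0, 0, 0.1, 0, 0, 0, -1],
    [0, 0, 0.1, 0, 0, 0, -1],
    [0, 0, 0, 0, 0, 0, -1]
  ]
}}

```text
t: 11.18
ee_pos: [0.4795, -0.169, 0.2419]
orientation: [[0.282, 0.959, -0.0], [0.959, -0.282, 0.0], [0.0, -0.0, -1.0]]
ft_force: [-0.0, -0.5, -4.2]
finger_gap: 0.229
gripper_force: 59.1
```

Emit:
{"method": "move_arm", "body": {
  "motion": [
    [0, 0, 0.1, 0, 0, 0, -1],
    [0, 0, 0.1, 0, 0, 0, -1],
    [0, 0, 0.1, 0, 0, 0, -1],
    [0, 0, 0, 0, 0, 0, -1]
  ]
}}

```text
t: 11.68
ee_pos: [0.4795, -0.169, 0.2388]
orientation: [[0.282, 0.959, -0.0], [0.959, -0.282, 0.0], [0.0, -0.0, -1.0]]
ft_force: [-0.0, 0.1, -4.8]
finger_gap: 0.223
gripper_force: 59.1
```

Emit:
{"method": "move_arm", "body": {
  "motion": [
    [0, 0, 0.1, 0, 0, 0, -1],
    [0, 0, 0.1, 0, 0, 0, -1],
    [0, 0, 0.2, 0, 0, 0, -1],
    [0, 0, 0.2, 0, 0, 0, -1],
    [0, 0, 0, 0, 0, 0, -1]
  ]
}}

```text
t: 12.3
ee_pos: [0.4794, -0.169, 0.2327]
orientation: [[0.282, 0.959, -0.0], [0.959, -0.282, 0.0], [0.0, -0.0, -1.0]]
ft_force: [-0.1, 0.8, -4.9]
finger_gap: 0.228
gripper_force: 59.1
```

Emit:
{"method": "move_arm", "body": {
  "motion": [
    [0, 0, 0.4, 0, 0, 0, -1],
    [0, 0, 0.5, 0, 0, 0, -1],
    [0, 0, 0.5, 0, 0, 0, -1],
    [0, 0, 0.5, 0, 0, 0, -1],
    [0, 0, 0.5, 0, 0, 0, -1],
    [0, 0, 0, 0, 0, 0, -1]
  ]
}}

```text
t: 13.05
ee_pos: [0.4793, -0.169, 0.2085]
orientation: [[0.282, 0.959, -0.001], [0.959, -0.282, 0.0], [0.0, -0.001, -1.0]]
ft_force: [0.5, 0.5, -5.0]
finger_gap: 0.228
gripper_force: 59.2
```

Emit:
{"method": "move_arm", "body": {
  "motion": [
    [0, 0, 0.5, 0, 0, 0, -1],
    [0, 0, 0.5, 0, 0, 0, -1],
    [0, 0, 0.5, 0, 0, 0, -1],
    [0, 0, 0.5, 0, 0, 0, -1],
    [0, 0, 0.5, 0, 0, 0, -1],
    [0, 0, 0.4, 0, 0, 0, -1],
    [0, 0, 0.2, 0, 0, 0, -1],
    [0, 0, 0, 0, 0, 0, -1]
  ]
}}

```text
t: 14.05
ee_pos: [0.4795, -0.169, 0.1778]
orientation: [[0.282, 0.959, -0.0], [0.959, -0.282, 0.0], [0.0, -0.0, -1.0]]
ft_force: [-0.1, -0.3, -4.1]
finger_gap: 0.229
gripper_force: 59.2
```

Going in freely. The last 3.5 mm in small steps.

Emit:
{"method": "move_arm", "body": {
  "motion": [
    [0, 0, 0.1, 0, 0, 0, -1],
    [0, 0, 0.1, 0, 0, 0, -1],
    [0, 0, 0.1, 0, 0, 0, -1],
    [0, 0, 0.05, 0, 0, 0, -1],
    [0, 0, 0, 0, 0, 0, -1]
  ]
}}

```text
t: 14.68
ee_pos: [0.4795, -0.169, 0.1744]
orientation: [[0.282, 0.959, 0.0], [0.959, -0.282, 0.0], [0.0, 0.0, -1.0]]
ft_force: [-0.7, -0.2, -5.2]
finger_gap: 0.226
gripper_force: 59.4
```

Emit:
{"method": "move_arm", "body": {
  "motion": [
    [0, 0, 0.05, 0, 0, 0, -1],
    [0, 0, 0.05, 0, 0, 0, -1],
    [0, 0, 0, 0, 0, 0, -1]
  ]
}}

```text
t: 15.05
ee_pos: [0.4795, -0.169, 0.1743]
orientation: [[0.282, 0.959, 0.0], [0.959, -0.282, -0.0], [-0.0, 0.0, -1.0]]
ft_force: [-4.9, 2.2, 7.0]
finger_gap: 0.225
gripper_force: 60.8
```

Emit:
{"method": "move_arm", "body": {
  "motion": [
    [0, 0, 0, 0, 0, 0, 0],
    [0, 0, 0, 0, 0, 0, 0.2],
    [0, 0, 0, 0, 0, 0, 0.2],
    [0, 0, 0, 0, 0, 0, 0.2],
    [0, 0, -1, 0, 0, 0, 0.2],
    [0, 0, -3, 0, 0, 0, 0.2],
    [0, 0, -4, 0, 0, 0, 0.2],
    [0, 0, -4, 0, 0, 0, 0.2],
    [0, 0, 0, 0, 0, 0, 0.2]
  ]
}}

```text
t: 16.18
ee_pos: [0.481, -0.1692, 0.2976]
orientation: [[0.282, 0.959, 0.007], [0.959, -0.282, -0.003], [-0.001, 0.007, -1.0]]
ft_force: [-1.2, 0.0, 0.8]
finger_gap: 0.601
gripper_force: 0.0
```

Run:
```python
from h import *
a=snap("side");b=snap("top")
f=lambda im,x0,y0,w,h,s:cv2.resize(im[y0:y0+h,x0:x0+w],None,fx=s,fy=s,interpolation=cv2.INTER_CUBIC)
cv2.imwrite("pics/crop6.png",np.hstack([f(a,215,100,100,100,4),f(b,280,130,100,100,4)])[:,:,::-1])
print("knob predicted side/top in tiles",(pix("side",[.601,-.14,.184])-[215,100])*4,(pix("top",[.601,-.14,.184])-[280,130])*4)
print("seated head top centre", (pix("side",[.4795,-.169,.141])-[215,100])*4)
```

```text
knob predicted side/top in tiles [[-0.62749038 77.13084971]] [[159.95199252  68.11886292]]
seated head top centre [[223.53422656 128.51987145]]
```

View pics/crop6.png

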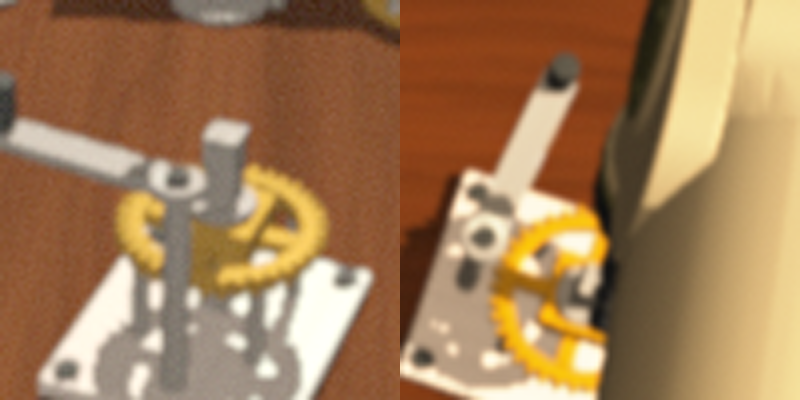

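Arbor is seated upright in the hub: head top at (227,130) and collar on the hub at (235,205) in the left tile. The strap is unmoved, with the knob at (563,68) in the right tile. Next is the knob.

Emit:
{"method": "move_arm", "body": {
  "motion": [
    [2, 3.5, 0, 0, 0, 0, 0.2],
    [2.1, 3.6, 0, 0, 0, 0, 0.2],
    [2.1, 3.6, 0, 0, 0, 0, 0.2],
    [0, 0, 0, 0, 0, -0.18, 0.2],
    [0, 0, 0, 0, 0, -0.18, 0.2],
    [0, 0, 0, 0, 0, -0.18, 0.2],
    [0, 0, 0, 0, 0, -0.18, 0.2],
    [0, 0, 0, 0, 0, -0.18, 0.2],
    [0, 0, 0, 0, 0, -0.18, 0.2],
    [0, 0, 0, 0, 0, -0.18, 0.2],
    [0, 0, 0, 0, 0, -0.18, 0.2],
    [0, 0, 0, 0, 0, 0, 0.2]
  ],
  "newtons": 20
}}

```text
t: 17.77
ee_pos: [0.5992, -0.1398, 0.2921]
orientation: [[-0.914, 0.406, -0.002], [0.406, 0.914, 0.001], [0.002, 0.0, -1.0]]
ft_force: [0.5, -0.4, 0.1]
finger_gap: 0.598
gripper_force: 0.0
```

Emit:
{"method": "move_arm", "body": {
  "motion": [
    [-0.2, 0, 2, 0, 0, 0, 0.2],
    [0, 0, 2, 0, 0, 0, 0.2],
    [0, 0, 1.5, 0, 0, 0, 0.2],
    [0, 0, 0.6, 0, 0, 0, 0.2],
    [0, 0, 0, 0, 0, 0, -0.2],
    [0, 0, 0, 0, 0, 0, -0.2],
    [0, 0, 0, 0, 0, 0, -0.2]
  ]
}}

```text
t: 18.65
ee_pos: [0.6018, -0.1405, 0.2332]
orientation: [[-0.914, 0.405, 0.001], [0.405, 0.914, -0.0], [-0.001, 0.0, -1.0]]
ft_force: [0.5, -1.1, 0.0]
finger_gap: 0.401
gripper_force: 0.0
```

```bash
cat > arc.py <<'E'
from h import *
# tool rows following the arc about the pivot; pushing direction = tool -y or +y
s=status.get_state();T=s["orientation"];p=s["ee_pos"]
piv=np.array([.5008,-.0971]);a0=np.radians(-16.5)
v=p[:2]-piv;th=np.arctan2(v[1],v[0])-a0+np.pi/2;print("theta",th,"r",np.hypot(*v),"z",p[2],"gap",s["finger_gap"])
yaw=np.arctan2(T[1,1],T[0,1]);print("tool y yaw - tangent",np.degrees((yaw-a0-th)))
d=.11 # rad per row: in tool axes
c=lambda t:piv+.11*np.array([np.sin(t)*np.cos(a0)+np.cos(t)*np.sin(a0),np.sin(t)*np.sin(a0)-np.cos(t)*np.cos(a0)])
dv=c(th-d)-p[:2];print("first row cm",100*dv@T[:2,:2]);
d2=c(th-d)-c(th);print("regular row cm",100*d2@T[:2,:2],"turn tool z +",d)
E
python3 arc.py
```

```text
theta 1.4525204753128689 r 0.10994056712848696 z 0.23316650439863146 gap 0.40120013712089375
tool y yaw - tangent -0.6124110169077186
first row cm [ 0.04762878 -1.20813934]
regular row cm [ 0.05357172 -1.20820286] turn tool z + 0.11
```

Emit:
{"method": "move_arm", "body": {
  "motion": [
    [0.07, -0.6, 0, 0, 0, 0.055, -0.2],
    [0.07, -1.2, 0, 0, 0, 0.11, -0.2],
    [0.07, -1.2, 0, 0, 0, 0.11, -0.2],
    [0.07, -1.2, 0, 0, 0, 0.11, -0.2],
    [0.07, -1.2, 0, 0, 0, 0.11, -0.2],
    [0.07, -1.2, 0, 0, 0, 0.11, -0.2],
    [0, 0, 0, 0, 0, 0, -0.2]
  ]
}}

```text
t: 19.52
ee_pos: [0.5576, -0.19, 0.233]
orientation: [[-0.521, 0.853, 0.0], [0.853, 0.521, -0.001], [-0.001, -0.0, -1.0]]
ft_force: [-0.4, 0.2, -0.2]
finger_gap: 0.397
gripper_force: 0.0
```

```bash
python3 arc.py
```

```text
theta 0.8371128366283955 r 0.10889066033099051 z 0.23295112895698927 gap 0.396592385454812
tool y yaw - tangent -0.05180353300771092
first row cm [-0.0455427  -1.20752062]
regular row cm [ 0.06539116 -1.20762092] turn tool z + 0.11
```

Emit:
{"method": "move_arm", "body": {
  "motion": [
    [0, -1.2, 0, 0, 0, 0.11, -0.2],
    [0.05, -1.2, 0, 0, 0, 0.11, -0.2],
    [0.06, -1.2, 0, 0, 0, 0.11, -0.2],
    [0.06, -1.2, 0, 0, 0, 0.11, -0.2],
    [0.06, -1.2, 0, 0, 0, 0.11, -0.2],
    [0.06, -1.2, 0, 0, 0, 0.11, -0.2],
    [0.06, -1.2, 0, 0, 0, 0.11, -0.2],
    [0, 0, 0, 0, 0, 0, -0.2]
  ]
}}

```text
t: 20.52
ee_pos: [0.4774, -0.2032, 0.2328]
orientation: [[0.216, 0.976, 0.0], [0.976, -0.216, -0.001], [-0.0, 0.0, -1.0]]
ft_force: [0.7, 0.9, 0.4]
finger_gap: 0.4
gripper_force: 0.0
```

```bash
python3 arc.py
python3 - <<'E'
from h import *
a=snap("side")
f=lambda im,x0,y0,w,h,s:cv2.resize(im[y0:y0+h,x0:x0+w],None,fx=s,fy=s,interpolation=cv2.INTER_CUBIC)
cv2.imwrite("pics/crop7.png",f(a,215,70,110,110,5)[:,:,::-1])
E
```

```text
theta 0.07097004441639965 r 0.10864950611244564 z 0.23278854313818076 gap 0.4000824799832249
tool y yaw - tangent -0.03463157471001673
first row cm [-0.06929653 -1.20751957]
regular row cm [ 0.06575282 -1.2076012 ] turn tool z + 0.11
```

View pics/crop7.png

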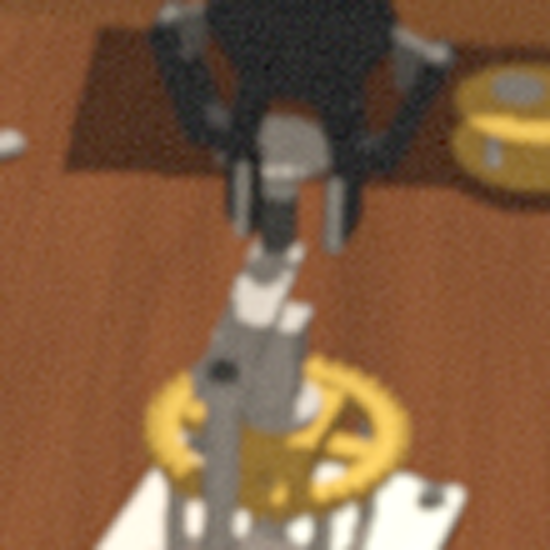

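The strap follows: knob at (278,215) against the left finger, and the strap almost over the head. Pushing on to the stop in small steps.

Emit:
{"method": "move_arm", "body": {
  "motion": [
    [0, -0.4, 0, 0, 0, 0.035, -0.2],
    [0, -0.4, 0, 0, 0, 0.035, -0.2],
    [0, -0.3, 0, 0, 0, 0, -0.2],
    [0, -0.2, 0, 0, 0, 0, -0.2],
    [0, 0, 0, 0, 0, 0, -0.2]
  ]
}}

```text
t: 21.2
ee_pos: [0.4646, -0.2003, 0.2324]
orientation: [[0.287, 0.958, -0.0], [0.958, -0.287, 0.0], [-0.0, -0.0, -1.0]]
ft_force: [0.1, 0.2, 1.1]
finger_gap: 0.399
gripper_force: 0.0
```

Emit:
{"method": "move_arm", "body": {
  "motion": [
    [0, -0.1, 0, 0, 0, 0, -0.2],
    [0, -0.1, 0, 0, 0, 0, -0.2],
    [0, -0.1, 0, 0, 0, 0, -0.2],
    [0, 0, 0, 0, 0, 0, -0.2]
  ]
}}

```text
t: 21.7
ee_pos: [0.462, -0.1995, 0.2325]
orientation: [[0.287, 0.958, 0.0], [0.958, -0.287, -0.0], [0.0, 0.0, -1.0]]
ft_force: [0.8, -1.5, -1.0]
finger_gap: 0.4
gripper_force: 0.7
```

Emit:
{"method": "move_arm", "body": {
  "motion": [
    [0, -0.1, 0, 0, 0, 0, -0.2],
    [0, -0.1, 0, 0, 0, 0, -0.2],
    [0, 0, 0, 0, 0, 0, -0.2]
  ]
}}

```text
t: 22.08
ee_pos: [0.4614, -0.1993, 0.2326]
orientation: [[0.287, 0.958, 0.004], [0.958, -0.287, -0.001], [0.0, 0.004, -1.0]]
ft_force: [11.0, -4.2, -6.9]
finger_gap: 0.402
gripper_force: 5.4
```

At the stop (about 11 N). Backing off, opening and lifting clear.

Emit:
{"method": "move_arm", "body": {
  "motion": [
    [0, 0.5, 0, 0, 0, 0, -0.2],
    [0, 0.4, 0, 0, 0, 0, 0.1],
    [0, 0, 0, 0, 0, 0, 0.1],
    [0, 0, -2, 0, 0, 0, 0.1],
    [0, 0, -4, 0, 0, 0, 0.1],
    [0, 0, -4, 0, 0, 0, 0.1],
    [-4, 0, -3, 0, 0, 0, 0.1],
    [-5, 0, 0, 0, 0, 0, 0.1],
    [-5, 0, 0, 0, 0, 0, 0.1],
    [-5, 0, 0, 0, 0, 0, 0.1],
    [-5, 0, 0, 0, 0, 0, 0.1],
    [0, 0, 0, 0, 0, 0, 0.1],
    [0, 0, 0, 0, 0, 0, 0.1]
  ]
}}

```text
t: 23.7
ee_pos: [0.4, -0.4308, 0.3621]
orientation: [[0.287, 0.958, -0.0], [0.958, -0.287, 0.001], [0.001, -0.0, -1.0]]
ft_force: [0.2, 0.2, -0.3]
finger_gap: 0.547
gripper_force: 0.0
```

Run:
```python
from h import *
a=snap("side");b=snap("top")
f=lambda im,x0,y0,w,h,s:cv2.resize(im[y0:y0+h,x0:x0+w],None,fx=s,fy=s,interpolation=cv2.INTER_CUBIC)
cv2.imwrite("pics/crop8.png",np.vstack([np.hstack([f(a,215,100,100,75,4),f(b,280,150,100,75,4)]),np.hstack([f(a,0,0,512,384,.78125),f(b,0,0,512,384,.78125)])])[:,:,::-1])
q=[.4696,-.2026,.184];print((pix("side",q)-[215,100])*4,(pix("top",q)-[280,150])*4)
print(status.get_state()["t"],status.get_state()["ee_pos"])
```

```text
[[246.99736787  32.3314914 ]] [[264.88749788 207.5514731 ]]
23.8 [ 0.40067409 -0.4299219   0.36257194]
```

View pics/crop8.png

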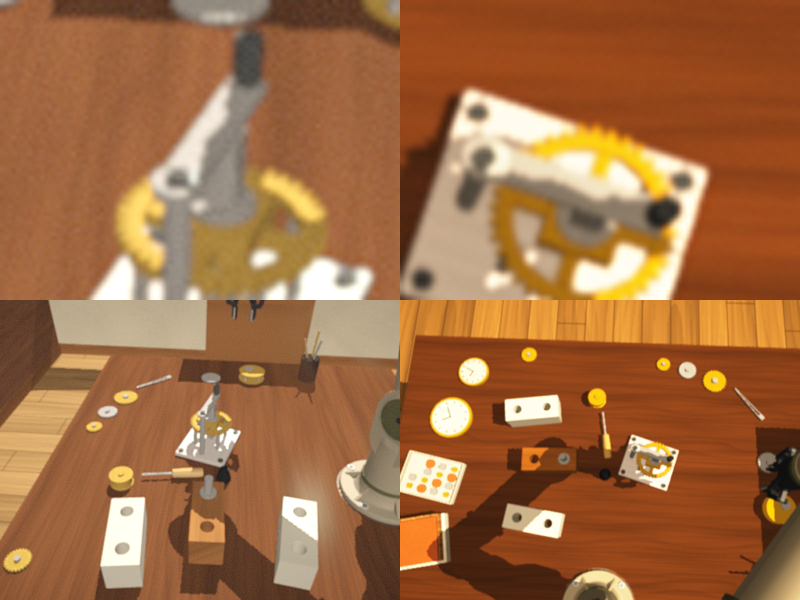

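The knob is at (262,210) in the top tile against (265,208) predicted for fully across. The strap lies over the head, the collar is on the hub, the round arbor is still in the rack, and the bystanders are in place. Handing in.

```bash
python3 -c "
from station import ctrl
print(ctrl.close_job())"
```

```text
the job is handed in; nothing more can be done
None
```

I seated the square arbor in the hub with its collar on the hub face, swung the strap across to its stop over the arbor's head, and handed the job in at about 24 s; the round arbor and bystanders look undisturbed in the final pictures.

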